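Lower the ratchet hold-down onto the pierced plate

TASK

Get the pierced brass plate held for work: press the pawl's thumb tab right down so that the pawl comes free of the ratchet teeth, then push the raised hold-down arm down past its teeth until its rubber pad rests on the plate. Use the fingers only to press and push; do not force the arm against the engaged pawl, leave the pawl free and the arm down, and do not pick up or shift the plate or anything else on the bench.

Things in the scene. Friction and masses are not known exactly. Their poses are not given: they have to be found in the camera images.
- clamp: Fixed ratchet hold-down. Origin on the bench right under the arm's hinge, z up; +x runs along the arm from hinge to work, the pawl is on the -x side. Base strip x -75 to +50 mm, 50 wide, 8 high; hinge posts 84 mm high; wooden block 110 x 120 x 30 mm high centred at x = +105. Hinge axis parallel to y at height 68 mm; pawl pivot parallel to it at x = -44 mm, height 25 mm.
- holdarm (a joint): Angle of the arm (rad): 0 = fully raised, bar 48 degrees above level; grows as the arm goes down. At 0.838 the bar is level and the pad touches the plate; stop at 0.87. Starts at 0.02 to 0.11. Stiff with friction: the arm stays where left and takes about 5 N at the paddle. With the pawl in its teeth it stops at about 0.15 to 0.2.
- paddle (a point): Centre of the upper face of the flat paddle at the arm's free end, 168 mm from the hinge along the bar, 6 mm above the bar's middle line (which passes through the hinge axis). Steel bar 20 mm wide, 12 mm thick; paddle 65 mm long (135 to 200 mm from the hinge), 38 mm wide, 12 mm thick.
- pad (a point): Centre of the underside of the round rubber pad (28 mm across) under the arm, 105 mm from the hinge along the bar and 34 mm below the bar's middle line.
- pawl (a joint): Angle of the pawl (rad): 0 = its nose is fully in the arm's teeth; it grows as the thumb tab is pressed down, stop at 0.40. The nose is clear of the teeth from about 0.25. Friction only, no spring: it takes about 5 N on the tab and the pawl stays where it is left.
- tab (a point): Centre of the upper face of the pawl's thumb tab, flat steel 32 x 34 x 6 mm on the -x side. Engaged, it slopes up away from the hinge at 22 degrees, this point at x = -109 mm in the clamp's frame, 55 mm above the bench; fully down it is level, this point at x = -116 mm, 28 mm above the bench.
- plate_mid (a point): Centre of the loose pierced brass plate, 100 x 80 x 4 mm, lying on the wooden block under the pad. Not to be picked up or shifted.
- punch: Bystander: upright steel doming punch, 22 mm across, 68 mm high; origin at its foot.
- jar: Bystander: small amber jar with steel lid, 48 mm across, 55 mm high; origin at its foot.
- block: Bystander: steel bench block 50 x 50 x 45 mm high; origin at its foot.
- bowl: Bystander: small white bowl, 72 mm across, 28 mm high; origin at its foot.
- bangle: Bystander: copper bangle lying flat, 64 mm across, 12 mm high; origin at its underside.
- hammer: Bystander: hammer lying on the bench; origin under its middle, handle towards its -x.
- scriber: Bystander: thin hand tool lying on the bench; origin under its middle, handle towards its -x.
- plate: The same plate; origin at the centre of its underside.
There are look-alikes about, which are no part of the job. Of the things like the plate, leave any that is grey or purple; of the rest the larger one is meant.

How it is judged:
On the way, in this order (a step that is already met when the one before it is completed fails the run):
1. the pawl is pressed free of the teeth while the arm is still up (value of joint pawl above 0.27 rad and value of joint holdarm below 0.25 rad), for 0.2 s.
2. the arm is pushed down until its pad is on the plate (value of joint holdarm above 0.81 rad), for 0.2 s.
At the end, for the whole second after the job is handed in: The arm stays down by itself with its pad within 3 mm of the plate or on it (arm angle above 0.81), the pawl is still free (above 0.25), and the plate lies within 15 mm of where it was (value of joint holdarm above 0.81 rad and value of joint pawl above 0.25 rad and velocity of joint holdarm between -0.05 and 0.05 rad/s and horizontal distance between pad and plate_mid below 0.025 m and distance of plate_mid from where it was at the start of the episode below 0.015 m and linear speed of plate below 0.02 m/s); the robot touches nothing.
It fails at once if the arm is forced down against the engaged pawl (value of joint pawl below 0.15 rad and value of joint holdarm above 0.25 rad).
It fails at once if the plate is lifted or shifted by more than 15 mm (distance of plate_mid from where it was at the start of the episode above 0.015 m).
It fails at once if another thing on the bench is moved by more than 20 mm (distance of any of punch, jar, block, bowl, bangle, hammer, scriber from where it was at the start of the episode above 0.02 m).
It also fails if it takes over 38 s, if anything falls off the work surface, if the arm or the gripper's body presses on something with over 40 N, if the wrist force passes 120 N, or if a joint passes its speed limit or range.

ROBOT

A 7-joint arm with a two-finger parallel gripper is mounted at the origin on the work surface. World frame = base frame: x ahead of the robot, y to its left, z up, the work surface at z = 0. Lengths are in m, angles in rad, forces in N, time in s.
With the tool pointing down it reaches from about 0.4 to 0.85 m from the base axis. Payload 4.5 kg.
Tool frame: the origin (TCP) lies at the very end of the fingers, on their centre line; the grasp point (between the pads) lies 19 mm behind it (r.pinch_z is the distance from the TCP to the grasp point, in m); x points along the fingers, y is the direction in which the jaws open and shut, and the axes are right-handed (so a half turn about x gives the same grasp; the last joint's range is limited). The gripper opens to 88 mm and grips with 3 to 60 N. Pads are 18 mm wide; open, the fingers measure 123 mm over their backs; the gripper's body (75 mm by 187 mm) begins 45 mm behind the grasp point.
Start: joints at [-1.24, 0.689, -0.195, 1.565, 0.157, 0.902, -0.215], TCP at [0.183, 0.598, 0.239] pointing down, gripper open.
Joint ranges: [-3.01, 3.01], [-0.46, 2.08], [-1.47, 1.51], [0.13, 2.56], [-1, 4.14], [0.04, 2.09], [-2.66, 2.66]. Speed limits (rad/s): [2.57, 2.57, 3.14, 3.14, 3.14, 3.14, 3.14].

INTERFACE

Orientations are given as a unit quaternion [x, y, z, w].
In Python, from plant import telemetry, cams, job, r gives the robot as it stands.
- The arm moves only by the tool send_rows, never from a script. Its argument "commands" is one flat list of numbers, 7 for each row, row after row: the shift along the world's x, y, z as a fraction of full scale, then the turn, a rotation vector about the world's x, y, z as a fraction of full scale, then the closure, from 0 (fully open) to 1 (shut). In form: [dx, dy, dz, wx, wy, wz, claw, dx, dy, dz, wx, wy, wz, claw, ...]. A call has 1 to 12 rows; each row shifts and turns the pose as measured when the row begins; what a row does not reach is not made up. Full scale, the value 1, is 250 mm for a shift and 90 degrees for a turn. A row lasts 1/10 s, in which the tool goes at most 50 mm and 8.59 degrees, less where a joint would pass 70% of its speed; a pose out of reach is approached as far as the arm can. A call with a number of a shift or a turn outside -1 to 1 is refused whole. A call with a gripper value outside its range is refused whole. The fingers move at their own pace and stop on an object; "newtons" is the grip in N (left out, the last holds). Time passes only in rows, so rows that do not move let the fingers close. It gives the time, the measured TCP pose, the force and the opening at its end, in the units of the state.
- telemetry.get_state(): the state, without advancing time (a new reading comes with each control period).
- cams.snapshot(name): name is "scene" or "top"; returns a dict with "image" (480x640x3 uint8, blue, green, red), "intrinsics" (3x3 intrinsics, pixels), "world_to_cam" (4x4, takes a point from world to camera coordinates). Camera axes: x right, y down, z forward; pixel columns grow to the right and rows downward; lengths in m; the calibration is good to about 2 mm. A picture is of the moment at which its call begins. There is no depth.
- job.finish_job(): hands the job in, once; it reports no verdict.
The state is a dict: "clock": time; "q": joint angles; "qd": joint speeds; "joint_torque": joint torques, N m; "tool_pos": TCP position; "eef_rot": TCP orientation; "contact_force": force on the tool from outside, world axes, zero at the start; "moment": the same for the moment, N m; "opening": opening from 0.0 (shut) to 1.0 (fully open).
Only numpy, scipy, OpenCV 4.12 (cv2) and the standard library are available. Lean on these libraries where they do the work, as an engineer would, in place of code of your own. Each camera call takes 0.05 s, during which the arm holds its last target.

## Working session

There is one attempt and no reset: what is moved stays moved. The work goes in short steps, Python scripts to look and compute and a tool call to move; the robot and the scene stay as the last step left them, time stands still between calls to the robot, and variables do not carry over. Pictures are saved under pics/ and viewed, and the job is handed in when it is done.

Besides the shell and the picture viewer there is one more tool, called after ">>>" as a command line: name --argument value ..., lists and objects as JSON in quotes. send_rows: Moves the arm, as the interface text tells. Its arguments: {"type":"object","properties":{"commands":{"type":"array"},"newtons":{"type":"number"}},"required":["commands"]}

```bash
mkdir -p pics; ls; python3 - <<'E'
from plant import telemetry, cams, job, r
import cv2,json,pickle
s=telemetry.get_state();print(s)
for n in ("scene","top"):
    d=cams.snapshot(n);cv2.imwrite(f"pics/{n}0.png",d["image"]);pickle.dump(d,open(f"{n}0.pkl","wb"));print(n,d["intrinsics"],d["world_to_cam"])
E
```

```text
pics
{'clock': 0.0, 'q': array([-1.24019833,  0.69000152, -0.19452584,  1.56636065,  0.15729562,
        0.90245074, -0.21510653]), 'qd': array([ 0.00059825,  0.00171466, -0.00059259, -0.00030974, -0.00037744,
       -0.00017738, -0.00012134]), 'joint_torque': array([-5.82259545e-04, -5.27569127e+01, -1.26706492e+00, -1.53428382e+01,
       -5.26569143e-02,  6.62327948e-03,  1.70827279e-04]), 'tool_pos': array([0.18264063, 0.59705903, 0.23789494]), 'eef_rot': array([ 0.10387489,  0.69939472, -0.10516308,  0.69928375]), 'contact_force': array([ 0.64865973,  0.12835557, -0.17238266]), 'moment': array([-0.00355997,  0.02758237, -0.04196533]), 'opening': 1.001234177804072}
scene [[552.2844465    0.         318.7709726 ]
 [  0.         552.2844465  237.31960751]
 [  0.           0.           1.        ]] [[ 0.67263183  0.73997119 -0.00300929 -0.39687628]
 [ 0.6173183  -0.5633738  -0.54911573 -0.24298538]
 [-0.40802518  0.36749503 -0.8357409   1.45860538]
 [ 0.          0.          0.          1.        ]]
top [[452.07458676   0.         321.69735423]
 [  0.         452.07458676 235.64775592]
 [  0.           0.           1.        ]] [[-0.01136055 -0.99992882  0.00364721  0.03314955]
 [-0.98503261  0.01056378 -0.17204405  0.5535076 ]
 [ 0.17199327 -0.00554713 -0.98508251  1.06695089]
 [ 0.          0.          0.          1.        ]]
```

View pics/scene0.png

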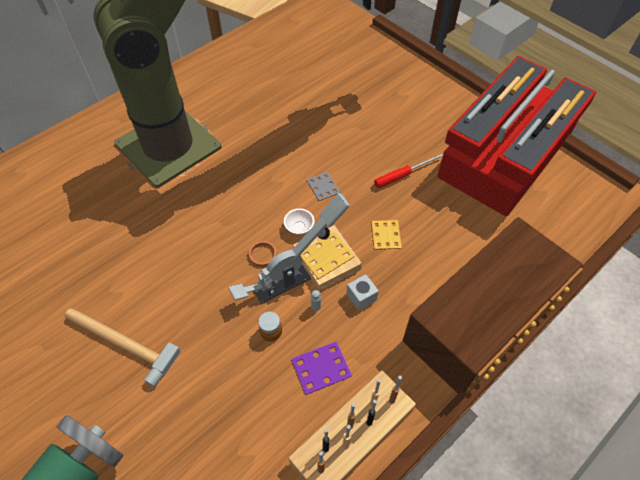

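View pics/top0.png

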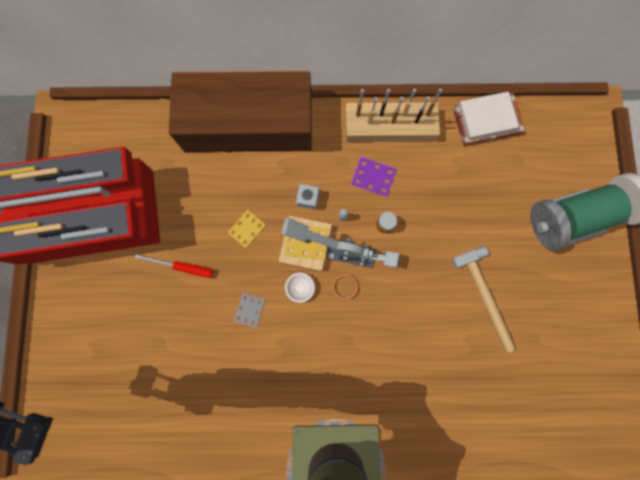

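The brass plates are the one on the wooden block (scene 328,252; top 305,245) and a smaller loose one (scene 386,234; top 246,229). There is also a grey one (323,186) and a purple one (321,368). The larger brass one, on the block under the pad, is the one meant. I'll confirm that in enlarged crops.

```bash
python3 - <<'E'
import cv2
a=cv2.imread("pics/scene0.png")[185:315,215:375];cv2.imwrite("pics/sc1.png",cv2.resize(a,None,fx=5,fy=5,interpolation=cv2.INTER_CUBIC)[:600,:800])
a=cv2.imread("pics/top0.png")[180:310,260:420];cv2.imwrite("pics/tc1.png",cv2.resize(a,None,fx=5,fy=5,interpolation=cv2.INTER_CUBIC)[:600,:800])
E
```

```text
(no output)
```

View pics/sc1.png

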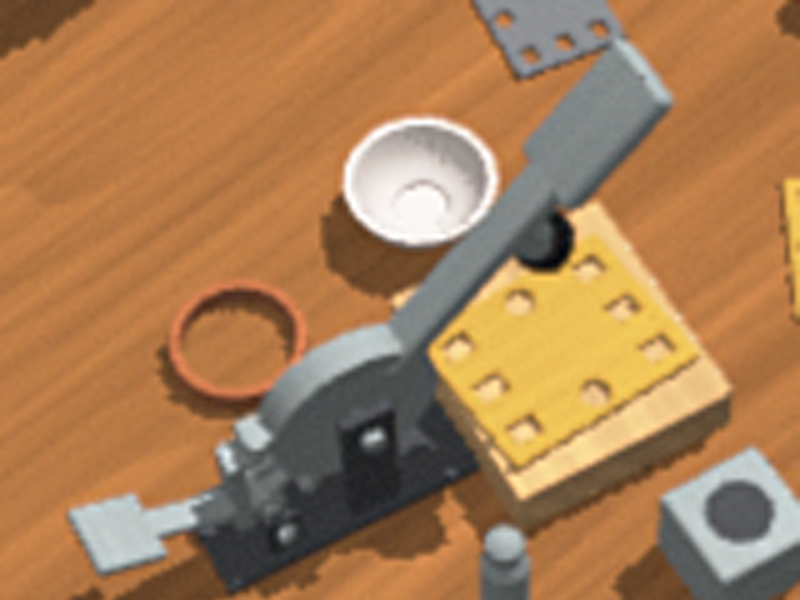

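View pics/tc1.png

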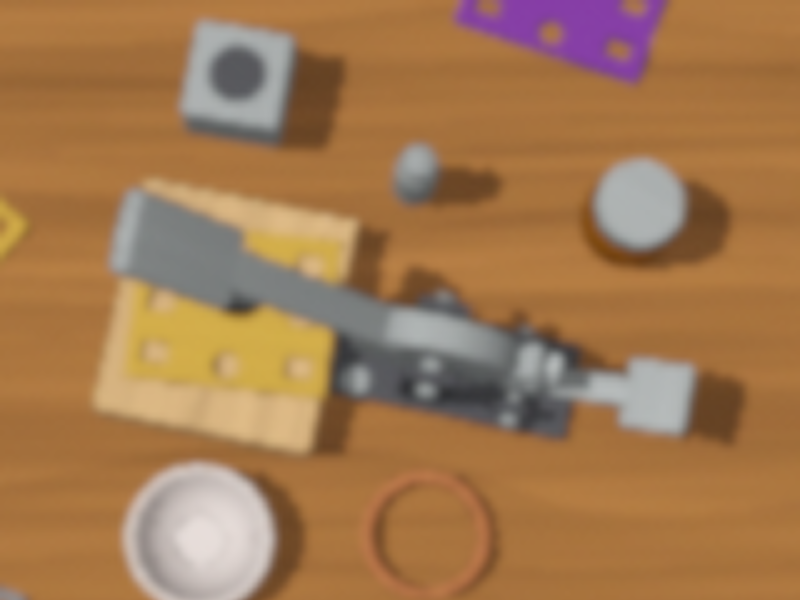

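The crops confirm it: the larger yellow plate lies on the wooden block under the pad, with the small yellow one off to the right. The tab is at about scene (239,292) and top (392,259). Next I'll fit the clamp pose.

```bash
cat > h.py <<'E'
import numpy as np,pickle
def proj(d,P):
    P=np.atleast_2d(P);c=P@d["world_to_cam"][:3,:3].T+d["world_to_cam"][:3,3]
    q=c@d["intrinsics"].T;return q[:,:2]/q[:,2:]
def T(p,P):
    c,s=np.cos(p[2]),np.sin(p[2]);P=np.atleast_2d(P);return np.c_[p[0]+c*P[:,0]-s*P[:,1],p[1]+s*P[:,0]+c*P[:,1],P[:,2]]
def armpt(th,u,v,y=0): # along bar u, above v
    e=np.radians(48)-th;return [u*np.cos(e)-v*np.sin(e),y,.068+u*np.sin(e)+v*np.cos(e)]
E
python3 - <<'E'
from h import *
from scipy.optimize import least_squares
ds={n:pickle.load(open(n+"0.pkl","rb")) for n in("scene","top")}
off={"scene":(215,185),"top":(260,180)}
B=lambda x,y,z=30:[x/1e3,y/1e3,z/1e3]
fix=[("scene",(592,200),B(160,60)),("scene",(732,392),B(160,-60)),("scene",(523,500),B(50,-60)),("scene",(393,298),B(50,60)),
("top",(145,180),B(160,-60)),("top",(358,218),B(50,-60)),("top",(313,453),B(50,60)),("top",(95,408),B(160,60)),
("scene",(232,592),B(-75,-25,8)),("top",(568,437),B(-75,25,8)),("top",(580,345),B(-75,-25,8)),
("scene",(119,533),B(-109,0,55)),("top",(658,396),B(-109,0,55))]
arm=[("scene",(527,152),.135,.006,.019),("scene",(575,207),.135,.006,-.019),("scene",(620,38),.2,.006,.019),
("top",(243,232),.135,.006,-.019),("top",(228,305),.135,.006,.019),("top",(145,192),.2,.006,-.019),("top",(123,270),.2,.006,.019)]
def res(p):
    o=[]
    for n,uv,P in fix: o.append(proj(ds[n],T(p,P))[0]-(np.array(uv)/5+off[n]))
    for n,uv,u,v,y in arm: o.append(proj(ds[n],T(p,armpt(p[3],u,v,y)))[0]-(np.array(uv)/5+off[n]))
    return np.array(o)
f=least_squares(lambda p:res(p).ravel(),[.45,0,1.7,.06],loss="soft_l1")
print(f.x);print(np.round(res(f.x),1).tolist())
for n,P in dict(hinge=B(0,0,68),tab=B(-109,0,55),tabdn=B(-116,0,28),paddle=armpt(f.x[3],.168,.006),paddn=armpt(.838,.168,.006),plate=B(105,0,34),pad=armpt(.838,.105,-.034)).items(): print(n,T(f.x,P)[0].round(4))
from scipy.spatial.transform import Rotation as R
from plant import telemetry
print(R.from_quat(telemetry.get_state()["eef_rot"]).as_matrix().round(3))
# bystander rough at z
def back(n,uv,z):
    d=ds[n];W=d["world_to_cam"];C=-W[:3,:3].T@W[:3,3];r=W[:3,:3].T@np.linalg.solve(d["intrinsics"],[*uv,1]);return C+r*(z-C[2])/r[2]
for nm,uv,z in(("jar",(388,221),.055),("punch",(343,213),.068),("hammerhead",(471,257),.025),("block",(308,193),.045)):print(nm,back("top",uv,z).round(3))
E
```

```text
[ 0.5189013  -0.03486433  1.35974848  0.10139763]
[[0.2, -0.7], [0.1, -0.7], [-1.0, -0.2], [-1.6, -0.2], [-0.0, -1.1], [0.1, -0.2], [-0.4, -0.6], [-0.2, -0.4], [-0.8, -0.3], [-0.2, -0.3], [1.0, -1.1], [-0.2, -0.5], [-0.3, -1.4], [-2.0, -0.9], [-2.1, 1.3], [0.1, -0.6], [0.6, -1.2], [0.1, 0.8], [-2.4, -1.7], [-1.9, -0.0]]
hinge [ 0.5189 -0.0349  0.068 ]
tab [ 0.4961 -0.1414  0.055 ]
tabdn [ 0.4946 -0.1483  0.028 ]
paddle [0.5441 0.0829 0.1853]
paddn [0.5541 0.1294 0.074 ]
plate [0.5409 0.0678 0.034 ]
pad [0.5409 0.0678 0.034 ]
[[-0.     0.292  0.956]
 [-0.001  0.956 -0.292]
 [-1.    -0.002  0.   ]]
jar [ 0.588 -0.137  0.055]
punch [ 0.606 -0.026  0.068]
hammerhead [ 0.5   -0.346  0.025]
block [0.664 0.06  0.045]
```

>>> send_rows --commands '[0, 0, 0.13, 0, 0, 0, 1, 0, 0, 0.13, 0, 0, 0, 1, 0.074, -0.177, 0, 0, 0, -0.056, 1, 0.074, -0.177, 0, 0, 0, -0.056, 1, 0.074, -0.177, 0, 0, 0, -0.056, 1, 0.074, -0.177, 0, 0, 0, -0.056, 1, 0.074, -0.177, 0, 0, 0, -0.056, 1, 0.074, -0.177, 0, 0, 0, -0.056, 1, 0.074, -0.177, 0, 0, 0, -0.056, 1, 0.074, -0.177, 0, 0, 0, -0.056, 1, 0.074, -0.177, 0, 0, 0, -0.056, 1, 0.074, -0.177, 0, 0, 0, -0.056, 1]' --newtons 20

```text
clock: 1.3
tool_pos: [0.3653, 0.1422, 0.3016]
eef_rot: [0.399, 0.586, -0.398, 0.582]
contact_force: [2.0, 0.2, -0.2]
opening: 0.005
```

>>> send_rows --commands '[0.074, -0.165, 0, 0, 0, -0.053, 1, 0.074, -0.165, 0, 0, 0, -0.053, 1, 0.074, -0.165, 0, 0, 0, -0.053, 1, 0.074, -0.165, 0, 0, 0, -0.053, 1, 0.074, -0.165, 0, 0, 0, -0.053, 1, 0.074, -0.165, 0, 0, 0, -0.053, 1, 0.074, -0.165, 0, 0, 0, -0.053, 1, 0, 0, 0, 0, 0, 0, 1]'

```text
clock: 2.1
tool_pos: [0.4974, -0.1665, 0.3011]
eef_rot: [0.558, 0.436, -0.557, 0.434]
contact_force: [-0.7, -0.2, -0.3]
opening: 0.002
```

```bash
cat > st.py <<'E'
from plant import telemetry
from scipy.spatial.transform import Rotation as R
import numpy as np
s=telemetry.get_state();M=R.from_quat(s["eef_rot"]).as_matrix()
print(s["clock"],s["tool_pos"].round(4),"F",s["contact_force"].round(1),"yawy",np.degrees(np.arctan2(M[1,1],M[0,1])).round(1),"x",M[:,0].round(3),"q",s["q"].round(2))
E
python3 st.py
```

```text
2.1 [ 0.4974 -0.1665  0.3011] F [-0.7 -0.2 -0.3] yawy -14.0 x [-0.001  0.003 -1.   ] q [ 0.06  0.49  0.28  1.8  -0.17  0.88  0.17]
```

>>> send_rows --commands '[-0.008, 0.07, -0.14, 0, 0, 0.02, 1, 0, 0, -0.18, 0, 0, 0, 1, 0, 0, -0.18, 0, 0, 0, 1, 0, 0, -0.18, 0, 0, 0, 1, 0, 0, -0.14, 0, 0, 0, 1, 0, 0, -0.08, 0, 0, 0, 1, 0, 0, 0, 0, 0, 0, 1]'

```text
clock: 2.8
tool_pos: [0.4951, -0.146, 0.0688]
eef_rot: [0.551, 0.445, -0.548, 0.444]
contact_force: [-0.6, -0.1, 0.7]
opening: 0.008
```

```bash
python3 st.py; python3 - <<'E'
from plant import cams
import cv2
a=cams.snapshot("scene")["image"][185:315,195:355];a=cv2.resize(a,None,fx=3,fy=3,interpolation=cv2.INTER_CUBIC)
b=cams.snapshot("top")["image"][180:310,300:420];b=cv2.resize(b,None,fx=2.5,fy=3,interpolation=cv2.INTER_CUBIC)
cv2.imwrite("pics/a1.png",cv2.hconcat([a,b]))
E
```

```text
2.8 [ 0.4951 -0.146   0.0688] F [-0.6 -0.1  0.7] yawy -12.0 x [ 0.003  0.004 -1.   ] q [ 0.14  0.84  0.1   2.03 -0.28  0.29  0.27]
```

View pics/a1.png

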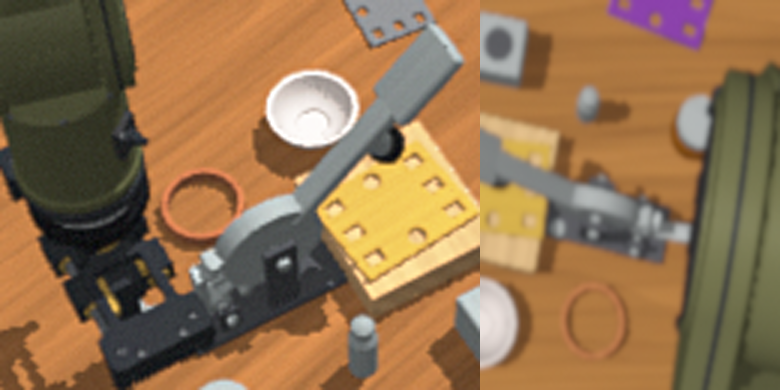

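The gripper is over the tab, and its body is clear of the clamp, jar and punch. Now I'll press.

>>> send_rows --commands '[0, 0, -0.04, 0, 0, 0, 1, 0, 0, -0.04, 0, 0, 0, 1, 0, -0.004, -0.04, 0, 0, 0, 1]'

```text
clock: 3.2
tool_pos: [0.4992, -0.1497, 0.0443]
eef_rot: [0.554, 0.441, -0.546, 0.448]
contact_force: [-2.1, -1.9, 4.3]
opening: 0.004
```

```bash
python3 st.py
```

```text
3.2 [ 0.4992 -0.1497  0.0443] F [-2.1 -1.9  4.3] yawy -12.1 x [ 0.015 -0.001 -1.   ] q [ 0.16  0.88  0.08  2.03 -0.29  0.22  0.28]
```

>>> send_rows --commands '[-0.012, 0.004, -0.04, 0, 0, 0, 1, -0.008, 0, -0.04, 0, 0, 0, 1, -0.004, 0, -0.03, 0, 0, 0, 1]'

```text
clock: 3.5
tool_pos: [0.4982, -0.1506, 0.0229]
eef_rot: [0.557, 0.436, -0.543, 0.452]
contact_force: [-15.5, 5.8, 125.9]
opening: 0.003
```

```bash
python3 st.py
```

```text
3.5 [ 0.4982 -0.1506  0.0229] F [-15.5   5.8 125.9] yawy -12.2 x [ 0.03  -0.004 -1.   ] q [ 0.18  0.92  0.05  2.05 -0.29  0.15  0.28]
```

The tab hit its stop and the force reading jumped to 126 N, over the 120 N wrist limit. I'm backing off now.

>>> send_rows --commands '[0, 0, 0.06, 0, 0, 0, 1, 0, 0, 0.1, 0, 0, 0, 1, 0, 0, 0.18, 0, 0, 0, 1]'

```text
clock: 3.8
tool_pos: [0.4959, -0.1479, 0.1082]
eef_rot: [0.557, 0.439, -0.543, 0.45]
contact_force: [1.0, -0.1, -0.3]
opening: 0.004
```

```bash
python3 st.py
```

```text
3.8 [ 0.4959 -0.1479  0.1082] F [ 1.  -0.1 -0.3] yawy -12.1 x [ 0.025  0.001 -1.   ] q [ 0.13  0.76  0.12  2.03 -0.28  0.34  0.27]
```

>>> send_rows --commands '[0, 0, 0.195, 0, 0, 0, 1, 0, 0, 0.195, 0, 0, 0, 1, 0, 0, 0.195, 0, 0, 0, 1, 0, 0, 0.195, 0, 0, 0, 1, 0.02, 0.04, 0.02, 0, 0.015, 0, 1]'

```text
clock: 4.3
tool_pos: [0.499, -0.1357, 0.3158]
eef_rot: [0.551, 0.446, -0.548, 0.444]
contact_force: [0.9, -0.8, -1.3]
opening: 0.003
```

```bash
python3 st.py; python3 - <<'E'
from plant import cams
import cv2
a=cams.snapshot("scene")["image"][185:315,195:355];a=cv2.resize(a,None,fx=5,fy=4.6,interpolation=cv2.INTER_CUBIC)
cv2.imwrite("pics/a2.png",a)
E
```

```text
4.3 [ 0.499  -0.1357  0.3158] F [ 0.9 -0.8 -1.3] yawy -12.0 x [ 0.001  0.005 -1.   ] q [-0.01  0.46  0.29  1.8  -0.17  0.91  0.15]
```

View pics/a2.png

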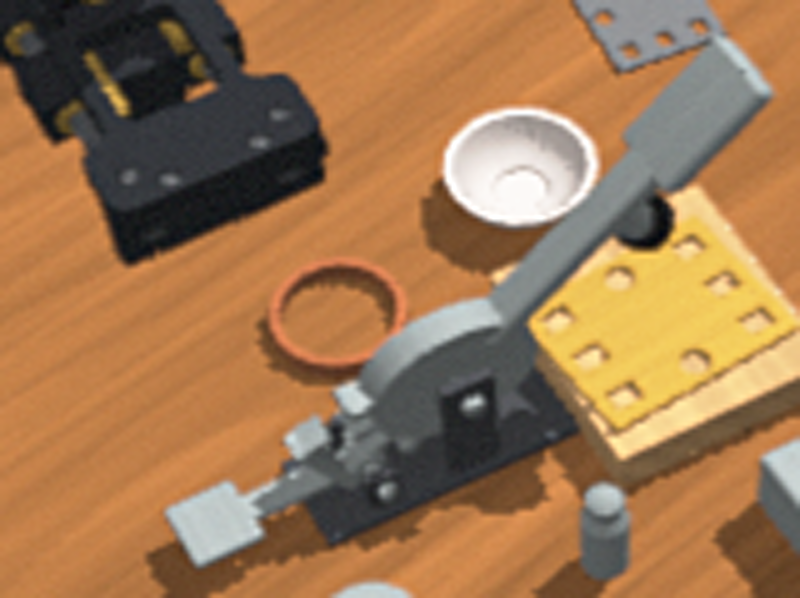

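The tab is now low and level, at about scene (238,298). The pawl nose stands clear of the quadrant teeth and the arm is still up. I'll check the tab height numerically while moving on to the paddle.

```bash
python3 - <<'E'
from h import *
d=pickle.load(open("scene0.pkl","rb"));p=[ 0.5189013,-0.03486433,1.35974848]
print(proj(d,T(p,[[-.109,0,.055],[-.116,0,.028]])))
E
```

```text
[[238.64659198 291.07302063]
 [237.25316246 298.45963227]]
```

>>> send_rows --commands '[0.036, 0.18, 0, 0, 0, 0, 1, 0.036, 0.18, 0, 0, 0, 0, 1, 0.036, 0.18, 0, 0, 0, 0, 1, 0.036, 0.18, 0, 0, 0, 0, 1, 0.03, 0.13, -0.05, 0, 0, 0, 1, 0, 0, -0.1, 0, 0, 0, 1, 0, 0, 0, 0, 0, 0, 1]'

```text
clock: 5.05
tool_pos: [0.5393, 0.0933, 0.2638]
eef_rot: [-0.545, -0.454, 0.549, -0.442]
contact_force: [-0.1, -0.1, 0.0]
opening: 0.001
```

```bash
python3 st.py
```

```text
5.05 [0.5393 0.0933 0.2638] F [-0.1 -0.1  0. ] yawy -11.4 x [-0.016  0.01  -1.   ] q [-0.4   0.57  0.26  1.77 -0.2   0.84 -0.25]
```

The tab is measured at (237.6,298.5) against a predicted (237.3,298.5) for fully down, so the pawl is at about 0.40.

>>> send_rows --commands '[0.01, -0.02, -0.1, 0, -0.01, 0, 1, 0.01, -0.02, -0.1, 0, 0, 0, 1, 0, 0, 0, 0, 0, 0, 1]'

```text
clock: 5.35
tool_pos: [0.5431, 0.0831, 0.2108]
eef_rot: [0.548, 0.452, -0.546, 0.445]
contact_force: [-0.1, -0.3, 0.0]
opening: 0.007
```

```bash
python3 st.py; python3 - <<'E'
from plant import cams
import cv2
a=cams.snapshot("scene")["image"][145:315,195:375];a=cv2.resize(a,None,fx=4,fy=3.5,interpolation=cv2.INTER_CUBIC)
cv2.imwrite("pics/a3.png",a)
E
```

```text
5.35 [0.5431 0.0831 0.2108] F [-0.1 -0.3  0. ] yawy -11.3 x [-0.004  0.01  -1.   ] q [-0.37  0.64  0.23  1.84 -0.23  0.69 -0.2 ]
```

View pics/a3.png

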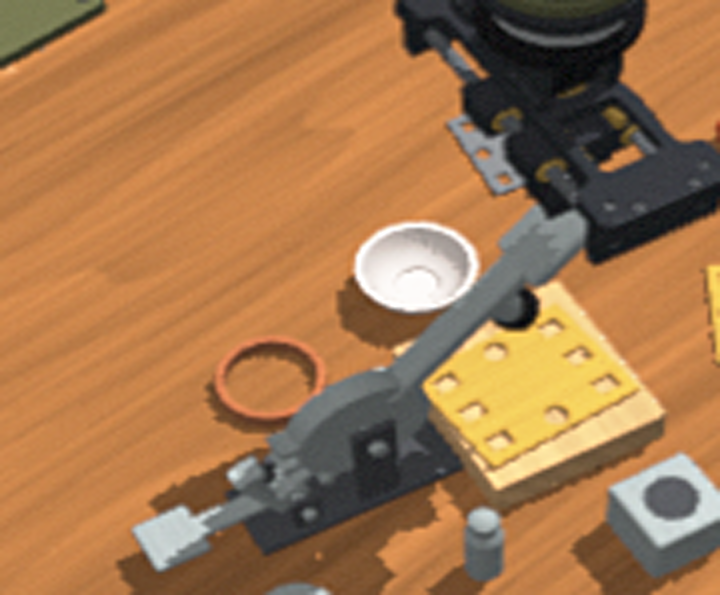

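>>> send_rows --commands '[0, 0, -0.035, 0, 0, 0, 1, 0.002, 0.01, -0.035, 0, 0, 0, 1, 0.005, 0.025, -0.04, 0, 0, 0, 1, 0.006, 0.028, -0.04, 0, 0, 0, 1]'

```text
clock: 5.8
tool_pos: [0.5502, 0.0985, 0.1785]
eef_rot: [0.552, 0.449, -0.543, 0.446]
contact_force: [-3.4, -0.5, 5.4]
opening: 0.001
```

```bash
python3 st.py
```

```text
5.8 [0.5502 0.0985 0.1785] F [-3.4 -0.5  5.4] yawy -11.5 x [ 0.007  0.013 -1.   ] q [-0.38  0.69  0.21  1.85 -0.25  0.62 -0.21]
```

>>> send_rows --commands '[-0.004, 0.022, -0.045, 0, 0, 0, 1, -0.002, 0.02, -0.045, 0, 0, 0, 1, 0, 0.018, -0.045, 0, 0, 0, 1, 0.001, 0.016, -0.045, 0, 0, 0, 1, 0.001, 0.014, -0.045, 0, 0, 0, 1]'

```text
clock: 6.3
tool_pos: [0.5559, 0.1258, 0.125]
eef_rot: [0.558, 0.447, -0.536, 0.448]
contact_force: [-0.8, -0.0, 4.3]
opening: 0.005
```

```bash
python3 st.py
```

```text
6.3 [0.5559 0.1258 0.125 ] F [-0.8 -0.   4.3] yawy -11.4 x [ 0.024  0.018 -1.   ] q [-0.4   0.78  0.17  1.87 -0.28  0.49 -0.22]
```

>>> send_rows --commands '[0, 0.007, -0.045, 0, 0, 0, 1, 0, 0.005, -0.045, 0, 0, 0, 1, 0, 0.002, -0.03, 0, 0, 0, 1]'

```text
clock: 6.6
tool_pos: [0.5575, 0.1329, 0.0929]
eef_rot: [0.559, 0.448, -0.534, 0.448]
contact_force: [-0.3, 1.8, 4.9]
opening: 0.005
```

```bash
python3 st.py
```

```text
6.6 [0.5575 0.1329 0.0929] F [-0.3  1.8  4.9] yawy -11.3 x [ 0.028  0.022 -0.999] q [-0.39  0.83  0.15  1.88 -0.3   0.42 -0.22]
```

>>> send_rows --commands '[0, 0, -0.022, 0, 0, 0, 1, 0, 0, -0.018, 0, 0, 0, 1, 0, 0, -0.012, 0, 0, 0, 1]'

```text
clock: 6.9
tool_pos: [0.5578, 0.1344, 0.0782]
eef_rot: [0.56, 0.449, -0.533, 0.448]
contact_force: [0.3, 2.9, 3.5]
opening: 0.004
```

```bash
python3 st.py
```

```text
6.9 [0.5578 0.1344 0.0782] F [0.3 2.9 3.5] yawy -11.3 x [ 0.028  0.024 -0.999] q [-0.39  0.86  0.13  1.88 -0.31  0.39 -0.21]
```

>>> send_rows --commands '[0, 0, -0.01, 0, 0, 0, 1, 0, 0, -0.008, 0, 0, 0, 1]'

```text
clock: 7.1
tool_pos: [0.5579, 0.1346, 0.0744]
eef_rot: [0.56, 0.449, -0.533, 0.448]
contact_force: [-4.9, 2.2, 28.9]
opening: 0.005
```

```bash
python3 st.py
```

```text
7.1 [0.5579 0.1346 0.0744] F [-4.9  2.2 28.9] yawy -11.3 x [ 0.028  0.025 -0.999] q [-0.38  0.86  0.13  1.88 -0.31  0.38 -0.21]
```

The force rose to 29 N at z = 74.4 mm, which is where the pad should meet the plate. I'll hold briefly and then lift clear.

>>> send_rows --commands '[0, 0, -0.002, 0, 0, 0, 1, 0, 0, 0, 0, 0, 0, 1, 0, 0, 0, 0, 0, 0, 1, 0, 0, 0.02, 0, 0, 0, 1, 0, 0, 0.08, 0, 0, 0, 1, 0, 0, 0.18, 0, 0, 0, 1, 0, 0, 0.18, 0, 0, 0, 1, -0.1, 0.1, 0.12, 0, 0, 0, 1, -0.1, 0.15, 0, 0, 0, 0, 1, -0.1, 0.15, 0, 0, 0, 0, 1, -0.05, 0.15, 0, 0, 0, 0, 1, 0, 0, 0, 0, 0, 0, 1]'

```text
clock: 8.3
tool_pos: [0.4618, 0.2643, 0.2234]
eef_rot: [0.558, 0.444, -0.542, 0.445]
contact_force: [0.2, 0.4, 0.3]
opening: 0.007
```

```bash
python3 st.py; python3 - <<'E'
from plant import cams
from h import *
import cv2
A=cams.snapshot("scene")["image"];a=cv2.resize(A[185:315,215:375],None,fx=5,fy=4.6,interpolation=cv2.INTER_CUBIC)
cv2.imwrite("pics/a4.png",a)
d=pickle.load(open("scene0.pkl","rb"));p=[ 0.5189013,-0.03486433,1.35974848]
for t in(.78,.81,.838,.86):
  print(t,((proj(d,T(p,[armpt(t,.2,.006,.019),armpt(t,.2,.006,-.019),armpt(t,.135,.006,.019)]))-[215,185])*[5,4.6]).round(0).tolist())
E
```

```text
8.3 [0.4618 0.2643 0.2234] F [0.2 0.4 0.3] yawy -12.1 x [ 0.018  0.014 -1.   ] q [-0.78  0.6   0.29  1.9  -0.27  0.66 -0.54]
0.78 [[719.0, 142.0], [766.0, 198.0], [594.0, 202.0]]
0.81 [[719.0, 149.0], [765.0, 205.0], [594.0, 207.0]]
0.838 [[719.0, 155.0], [765.0, 211.0], [594.0, 211.0]]
0.86 [[718.0, 160.0], [764.0, 216.0], [594.0, 214.0]]
```

View pics/a4.png

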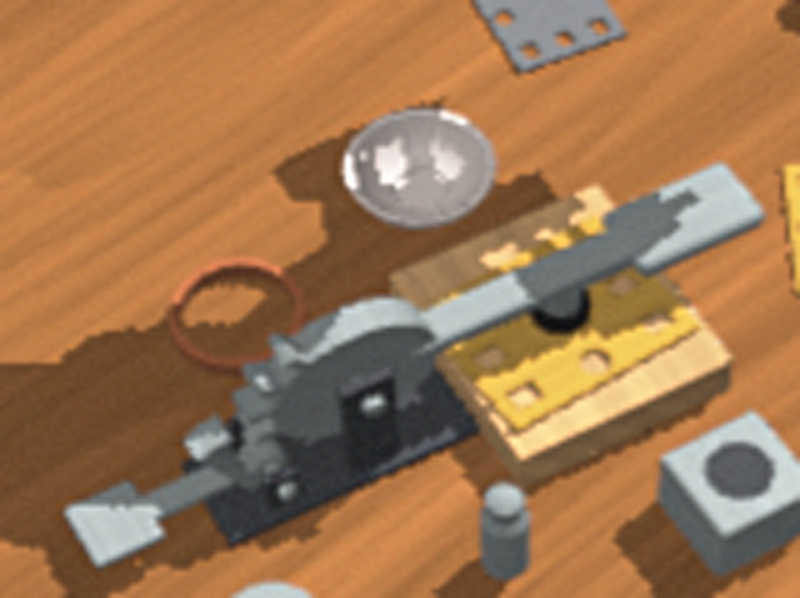

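The bar is level. Its end corners at about (722,163) and (765,213) in the crop match a predicted (719,155) and (765,211) for 0.838. The pad is on the plate, the plate's near corner is where it was, the pawl is still down, and the gripper is clear with no force reading.

```bash
python3 -c "
from plant import job
print(job.finish_job())"
```

```text
the job is handed in; nothing more can be done
None
```

The plate is held as asked, but I went over the wrist-force limit once, so the run may be judged a failure. When the thumb tab hit its stop, the reading at the end of that call was 125.9 N, above the 120 N allowed. My last press steps were too large; I backed off straight away.

**What I did:**
- With the fingers shut, I pressed the tab fully down and lifted away.
- I then pushed the raised arm down by its paddle until the pad met the plate. The force was about 5 N on the way and 29 N at contact, with the fingertip at z = 74.4 mm against 74 mm expected.
- After a short hold I lifted clear and handed the job in at about 8.4 s.

**Last checks, from the scene picture:**
- **Arm:** level, matching about 0.84 rad or slightly more, with the pad on the plate.
- **Pawl:** before I pushed the arm, the tab sat where fully down predicts, within about half a pixel. In the last picture it is still down, read less closely.
- **Plate and bystanders:** the plate's near corner was unchanged by eye. Nothing else in the picture looked moved, though the hammer, scriber and most of the jar were outside that view.
- **Robot:** clear of everything, with the force reading near zero.

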